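# Widen the telescoping pirk rack one hole and cradle the pirk

## Task

The rack is too narrow for the wooden pirk: press the red snap button flush, slide the blue collar with its sleeve outward to the very next hole and let the button spring right back out there, feeling for the hole and never ramming the pin. Then lay the pirk along the rack with a slim neck fully down in each of the two fork slots, let go, and leave the other things on the table where they are.

Things in the scene. Friction and masses are not known exactly. Their poses are not given: they have to be found in the camera images.
- rack: Fixed telescoping rack: dark steel base (90 x 150 x 6 mm), post, aluminium inner tube (18 mm dia, axis 50 mm above the table) along rack y, fixed fork, sliding sleeve. Origin on the table under the tube, below the collar's centre at sleeve travel 0; z up, +y outward (the widening way), the red button on the +x side. Fork centres: fixed at y = -45 mm, sliding at +60 mm plus travel, both at x = 0
- sleeve (a joint): Travel (m) along rack +y of collar, steel tube (24 mm dia) and sliding fork as one (0.35 kg, drag 2 to 4 N): 0 = pin in the first hole, as at the start; stop at 0.076. Next hole at 0.036 to 0.062, different each time, hidden, found only by feel. Holes 8 mm long, pin 5 mm: about 1.5 mm play each way in a hole, then the pin blocks
- collar (a point): Centre of the blue collar, on the tube axis, 50 mm above the table; axes as the rack. Its waist between two end flanges is 30 mm long in y, 32 mm thick in x (faces at x = -16 and 16 mm), 40 mm tall (30 to 70 mm above the table). Flanges: 6 mm thick in y, 60 mm wide in x, 29 to 71 mm above the table; fingers in the waist can push on them
- button (a joint): How far (m) the red button is pressed, along rack -x: 0 out, 0.006 flush with the collar's side (end). Spring 4 N at 0, 9.5 N flush. Its pin, inside on the tube's far side, locks in a hole at 0 and is clear of the tube above 0.005; between holes a released button stays near 0.004 (pin rides on the tube), then snaps to 0 in a hole. Over 20 N on button or pin damages it
- button_face (a point): Middle of the red button's outer face (16 x 16 mm), facing rack +x, 50 mm above the table; when out, 22 mm from the tube axis in x, 6 mm proud of the collar's side; axes as the rack
- rack_fork (a point): Fixed fork, middle of its slot bottom, 85 mm above the table; axes as the rack. Fork 5 mm thick in y, 34 mm wide, top 108 mm above the table; slot 15 mm wide in x, open upward, flared from 97 mm up
- sleeve_fork (a point): Sliding fork, middle of its slot bottom, 85 mm above the table; same shape and axes as the fixed fork
- pirk: Wooden bar lure, 190 mm long, 0.09 kg, red bands. Origin at its middle on the long axis; x along it (both ends alike). Square belly 120 mm long, 22 x 22 mm, too thick for the slots; at each end a round neck 10 mm dia, 35 mm long (60 to 95 mm from the middle). Starts lying flat on the table, axis 11 mm high; in the forks its axis is 90 mm high
- pirk_a (a point): On the pirk's axis, 90 mm from its middle in +x, on one neck
- pirk_b (a point): On the pirk's axis, 90 mm from its middle in -x, on the other neck
- tackle_box: Bystander: orange tackle box 204 x 344 x 195 mm with its handle, origin under its middle
- reel: Bystander: silver reel lying on its side, about 125 x 68 x 66 mm, origin under the spool
- float_red: Bystander: red and white float standing upright, 40 mm dia, 62 mm tall, origin under it
- float_green: Bystander: green and white float standing upright, 40 mm dia, 62 mm tall, origin under it
- spool: Bystander: green line spool, 60 mm dia, 30 mm tall, origin under it
- mug: Bystander: blue mug, 80 mm dia, 85 mm tall, origin under it
- jar: Bystander: amber jar with yellow cap, 66 mm dia, 90 mm tall, origin under it
Things that resemble listed ones, but are neither listed nor needed, are in the scene too. There is more than one size of the pirk; the job needs the largest.

How it is judged:
By the outcome, as a careful person would: the job done as asked, in the order asked, and still so for the second after the job is handed in, with the robot touching nothing.
It also fails if it takes over 64 s, if anything falls off the work surface, if the arm or the gripper's body presses on something with over 40 N, if the wrist force passes 120 N, or if a joint passes its speed limit or range.

## Robot

A 6-joint arm with a two-finger parallel gripper is mounted at the origin on the work surface. World frame = base frame: x ahead of the robot, y to its left, z up, the work surface at z = 0. Lengths are in m, angles in rad, forces in N, time in s.
With the tool pointing down it reaches from about 0.275 to 1 m from the base axis. Payload 8.4 kg.
Tool frame: the origin (TCP) lies at the very end of the fingers, on their centre line; the grasp point (between the pads) lies 19 mm behind it (bot.hold_point_z is the distance from the TCP to the grasp point, in m); z points along the fingers, y is the direction in which the jaws open and shut (so a half turn about z gives the same grasp; the last joint's range is limited). The gripper opens to 85 mm and grips with 20 to 120 N. Pads are 22 mm wide; open, the fingers measure 114 mm over their backs; the gripper's body (76 mm by 85 mm) begins 54 mm behind the grasp point. The pads swing forward as they close: fully open they stand 13 mm farther back than shut.
Start: joints at [-0.002, 0.353, 1.633, -0, 1.155, -0.002], TCP at [0.625, -0, 0.211] pointing down, gripper open.
Joint ranges: [-2.63, 2.63], [-0.92, 2.1], [0.06, 2.66], [-1.3, 4.44], [0, 2.69], [-3.02, 3.02]. Speed limits (rad/s): [2.22, 2.22, 2.79, 3.14, 3.14, 3.14].

## Interface

Orientations are given as a unit quaternion [x, y, z, w].
In Python, from cell import sensors, grab_frame, ticket, recognise, bot gives the robot as it stands.
- The arm moves only by the tool send_rows, never from a script. Its argument "commands" is one flat list of numbers, 7 for each row, row after row: the shift along the tool's x, y, z in cm, then the turn, a rotation vector about the tool's x, y, z in rad, then the finger opening in cm, from 0 to 8.54. A call has 1 to 20 rows; each row is the pose to reach, as a shift and turn from the pose commanded when the call began, along the tool's axes at that moment; what a row does not reach only later rows make up. A row lasts 1/10 s, in which the tool goes at most 50 mm and 8.59 degrees, less where a joint would pass 70% of its speed; a pose out of reach is approached as far as the arm can. A call with a gripper value outside its range is refused whole. The fingers move at their own pace and stop on an object; "newtons" is the grip in N (left out, the last holds). Time passes only in rows, so rows that repeat a pose let the fingers close. It gives the time, the measured TCP pose, the force and the opening at its end, in the units of the state.
- sensors.get_obs(): the state, without advancing time (a new reading comes with each control period).
- grab_frame(name): name is "scene" or "side" or "wrist"; returns a dict with "pixels" (480x640x3 uint8, blue, green, red), "range_z" (480x640 float32, m along the optical axis (not along the pixel's ray), 0 where there is no reading), "fov_y" (degrees; the focal length in pixels is half the picture's height over the tangent of half this angle, whatever the lens; pixels are square), "cx", "cy" (the principal point, pixels), "origin" and "orientation" of the camera in the world; the wrist camera has in their place "hand_eye" (4x4, takes a point from camera to tool coordinates, whose origin is the TCP and whose axes are the flange's). Camera axes: x right, y up, looking along -z (the intrinsics and any distortion apply to the point x, -y, -z); pixel columns grow to the right and rows downward; lengths in m; the calibration is good to about 2 mm. A picture is of the moment at which its call begins: read the wrist's pose just before it.
- ticket.close_job(): hands the job in, once; it reports no verdict.
Trained networks look in a picture, given as the dict that the camera call returned (one of the last four; its "shot" number tells which), for a name from the list of things; names that differ only in an ending like _2 or _b are one class to them, and where a whole thing is asked for, a point or a joint stands for the part that bears it (a point fixed in the world has none). Each returns a list of dicts, best first, with "p" (0 to 1); they miss things now and then, are a little off and sometimes report something else, mostly with a low value. They report only what shows in the picture. A call takes as long as a camera call. They do not tell look-alikes from the thing itself.
- recognise(picture, target): "rect" ([left, top, right, bottom] in pixels, round what is visible of it).
The state is a dict: "time": time; "q": joint angles; "joint_vel": joint speeds; "tau": joint torques, N m; "position": TCP position; "eef_rot": TCP orientation; "wrist_force": force on the tool from outside, world axes, zero at the start; "ft_torque": the same for the moment, N m; "finger_gap": finger opening in m.
Only numpy, scipy, OpenCV 4.12 (cv2) and the standard library are available. Lean on these libraries where they do the work, as an engineer would, in place of code of your own. Each camera call takes 0.05 s, during which the arm holds its last target. There are 200 camera calls.

## Working session

There is one attempt and no reset: what is moved stays moved. The work goes in short steps, Python scripts to look and compute and a tool call to move; the robot and the scene stay as the last step left them, time stands still between calls to the robot, and variables do not carry over. Pictures are saved under pics/ and viewed, about 8 in all and at most 12, crops included, and the job is handed in when it is done.

Besides the shell and the picture viewer there is one more tool, called after "Call:" as name(argument=value, ...) on one line, values as JSON. send_rows: Moves the arm, as the interface text tells. Its arguments: {"type":"object","properties":{"commands":{"type":"array"},"newtons":{"type":"number"}},"required":["commands"]}

```bash
mkdir -p pics; cat > h.py <<'E'
import numpy as np, cv2
from scipy.spatial.transform import Rotation as R
from cell import sensors, grab_frame, ticket, recognise, bot
def campose(f, obs=None):
    if 'hand_eye' in f:
        T=np.eye(4); T[:3,:3]=R.from_quat(obs['eef_rot']).as_matrix(); T[:3,3]=obs['position']
        return T@np.array(f['hand_eye'])
    T=np.eye(4); o=np.array(f['orientation'])
    T[:3,:3]=R.from_quat(o).as_matrix() if o.size==4 else o.reshape(3,3); T[:3,3]=f['origin']; return T
def cloud(f, obs=None):
    T=campose(f,obs); d=f['range_z']; h,w=d.shape; fl=h/2/np.tan(np.radians(f['fov_y'])/2)
    v,u=np.mgrid[:h,:w]
    p=np.stack([(u-f['cx'])/fl*d,-(v-f['cy'])/fl*d,-d],-1)
    P=p@T[:3,:3].T+T[:3,3]; P[d<=0]=np.nan; return P
def project(f,pts,obs=None):
    T=campose(f,obs); fl=240/np.tan(np.radians(f['fov_y'])/2)
    c=(np.atleast_2d(pts)-T[:3,3])@T[:3,:3]
    return np.c_[f['cx']+fl*c[:,0]/-c[:,2], f['cy']-fl*c[:,1]/-c[:,2]]
E
python3 - <<'E'
from h import *
o=sensors.get_obs(); print(o)
for n in ("scene","side"):
    f=grab_frame(n); cv2.imwrite(f"pics/{n}1.png",f['pixels'])
    print(n,{k:v for k,v in f.items() if k not in('pixels','range_z')})
    P=cloud(f); np.save(f"{n}1.npy",P)
    for t in ("rack","collar","button","pirk","rack_fork","sleeve_fork"):
        for r in recognise(f,t)[:5]:
            l,tp,rr,b=map(int,r['rect']); c=P[(tp+b)//2,(l+rr)//2]
            print(t,round(r['p'],2),[l,tp,rr,b],np.round(c,3))
E
```

```text
{'time': 0.0, 'q': array([-2.36517706e-03,  3.53643785e-01,  1.63416195e+00, -4.26496064e-06,
        1.15517880e+00, -2.39946050e-03]), 'joint_vel': array([ 1.23247302e-03,  5.80326679e-04,  1.86280637e-03, -7.47607512e-05,
        1.42538873e-03, -1.11492056e-04]), 'tau': array([-2.03471049e-03, -6.05236173e+01, -3.42063046e+01, -2.62302356e-04,
        9.48130677e-03,  3.61521288e-06]), 'position': array([6.24486788e-01, 2.15640141e-05, 2.10452519e-01]), 'eef_rot': array([ 7.07093879e-01,  7.07119341e-01, -4.92310236e-04, -4.91896735e-04]), 'wrist_force': array([ 0.34416389,  0.14160079, -0.95132576]), 'ft_torque': array([ 0.04762123,  0.04744244, -0.00987664]), 'finger_gap': 0.0855766953586074}
scene {'fov_y': 45.92396032451787, 'cx': 320.2391632984679, 'cy': 231.62472110312507, 'origin': array([ 1.19362622, -0.5822701 ,  1.15702986]), 'orientation': array([0.30503934, 0.14527613, 0.39733739, 0.8532109 ]), 'shot': 1}
rack 0.83 [307, 221, 403, 285] [0.597 0.02  0.05 ]
rack 0.52 [87, 318, 144, 367] [ 0.412 -0.543  0.008]
collar 0.71 [349, 221, 401, 258] [0.601 0.084 0.057]
collar 0
[... 409 characters left out ...]
14] [ 0.768 -0.001  0.046]
side {'fov_y': 45.20790367611048, 'cx': 314.4814031690506, 'cy': 236.31206448061937, 'origin': array([-0.22766903, -1.20288054,  0.99280831]), 'orientation': array([ 0.4667392 , -0.13657245, -0.25267882,  0.83645436]), 'shot': 2}
rack 0.7 [297, 223, 342, 276] [ 0.558 -0.022  0.07 ]
collar 0.67 [298, 218, 324, 248] [0.596 0.08  0.06 ]
pirk 0.76 [322, 291, 344, 314] [ 0.49  -0.191  0.013]
pirk 0.74 [295, 369, 345, 391] [ 0.3   -0.413  0.016]
pirk 0.7 [327, 319, 393, 341] [ 0.476 -0.331  0.021]
rack_fork 0.72 [295, 221, 342, 277] [ 0.558 -0.017  0.067]
sleeve_fork 0.73 [297, 221, 321, 250] [0.576 0.059 0.07 ]
sleeve_fork 0.7 [327, 320, 392, 343] [ 0.475 -0.329  0.017]
```

View pics/scene1.png

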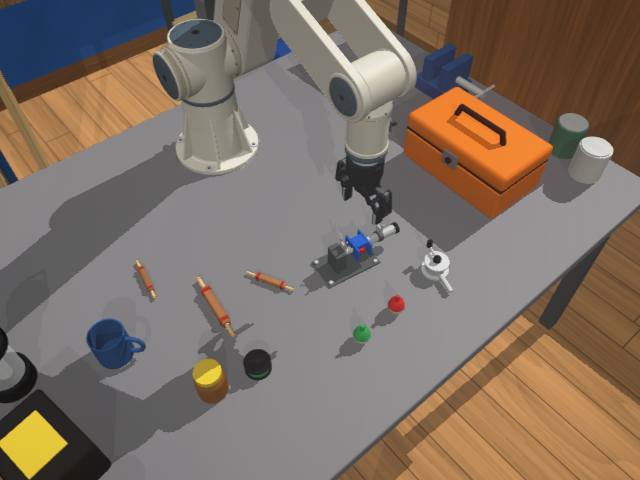

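```bash
python3 - <<'E'
from h import *
f=cv2.imread('pics/scene1.png'); g=cv2.imread('pics/side1.png')
a=cv2.resize(f[200:350,110:420],None,fx=2.58,fy=2.58,interpolation=cv2.INTER_CUBIC)
a=a[:387,:800]
b=cv2.resize(g[205:400,280:400],(128,208))
cv2.imwrite('pics/crop1.png',a)
E
```

```text
(no output)
```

View pics/crop1.png

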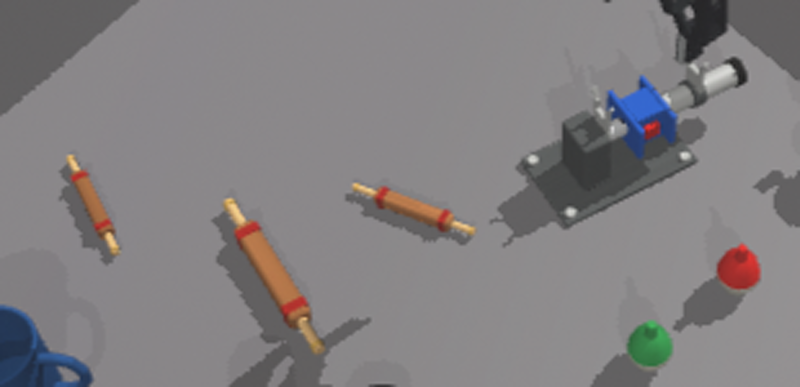

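Three pirk-like bars are visible: a small one at (145,279), the largest at (215,305) and a medium one at (270,281). The one at (215,305) is the longest and matches 190 mm. The rack is at (345,255), with the blue collar and red button at (360,245) facing the camera. Next I'll measure the rack and bar lengths.

```bash
python3 - <<'E'
from h import *
P=np.load('scene1.npy'); img=cv2.imread('pics/scene1.png').astype(int)
B,G,Rd=img[...,0],img[...,1],img[...,2]
for n,(l,t,r,b) in dict(big=(199,275,237,338),small=(136,259,153,296),med=(250,274,293,288)).items():
    m=np.zeros(B.shape,bool); m[t-3:b+4,l-3:r+4]=1
    m&=(Rd-B>40)&np.isfinite(P[...,0]); p=P[m]
    c=cv2.minAreaRect(p[:,:2].astype(np.float32)*1000); print(n,c,p[:,2].max())
P2=np.load('side1.npy')
for nm,Q,rg in (('scene',P,(300,210,410,290)),('side',P2,(290,210,350,285))):
    l,t,r,b=rg; q=Q[t:b,l:r].reshape(-1,3); im=cv2.imread(f'pics/{nm}1.png')[t:b,l:r].reshape(-1,3).astype(int)
    base=q[(q[:,2]>.003)&(q[:,2]<.010)]; print(nm,'base',len(base),cv2.minAreaRect(base[:,:2].astype(np.float32)*1000))
    bl=q[(im[:,0]-im[:,2]>60)&(q[:,2]>.02)]; print('blue',len(bl),bl.min(0),bl.max(0))
    top=bl[bl[:,2]>.064]; print('top',len(top),top.mean(0),cv2.minAreaRect(top[:,:2].astype(np.float32)*1000))
    rd=q[(im[:,2]-im[:,0]>60)&(im[:,2]-im[:,1]>60)]; print('red',len(rd),np.median(rd,0) if len(rd) else 0)
o=sensors.get_obs(); f=grab_frame('wrist'); cv2.imwrite('pics/w1.png',f['pixels']); P=cloud(f,o); np.save('w1.npy',P)
print({k:v for k,v in f.items() if k not in('pixels','range_z')})
im=f['pixels'].astype(int); bl=P[(im[...,0]-im[...,2]>60)&(P[...,2]>.02)]; print(len(bl))
if len(bl): print(bl.min(0),bl.max(0))
E
```

```text
big ((474.470703125, -314.7174377441406), (26.172269821166992, 206.2365264892578), 83.67277526855469) 0.03059852469372637
small ((297.8327941894531, -403.9447937011719), (15.444095611572266, 141.90377807617188), 81.58138275146484) 0.024603668191877093
med ((504.7929382324219, -173.6368865966797), (128.17996215820312, 19.915361404418945), 24.953157424926758) 0.022049816189203986
scene base 3093 ((561.09228515625, 59.628753662109375), (296.3648681640625, 259.4569091796875), 49.71546173095703)
blue 368 [ 0.55407197 -0.00333552  0.03200284] [0.61971537 0.06768317 0.11059241]
top 269 [0.58643118 0.0398164  0.07162913] ((583.2304077148438, 30.937068939208984), (62.446319580078125, 62.278785705566406), 78.63763427734375)
red 28 [0.6047216  0.0365135  0.05642802]
side base 749 ((632.4599609375, 88.04283142089844), (439.3569030761719, 205.61204528808594), 55.789161682128906)
blue 238 [ 0.55077079 -0.00785135  0.02601422] [0.61838679 0.10077743 0.10138424]
top 117 [0.58163662 0.03710463 0.07034736] ((582.312255859375, 26.5628604888916), (75.37074279785156, 58.54502868652344), 76.54093933105469)
red 0 0
{'fov_y': 58.04752663733539, 'cx': 316.6851636009159, 'cy': 239.0267037612113, 'hand_eye': array([[ 4.20780058e-04,  9.53600413e-01,  3.01074866e-01,
         7.62419013e-02],
       [ 9.99999506e-01, -1.30040446e-04, -9.85712393e-04,
         8.93561452e-05],
       [-9.00823836e-04,  3.01075132e-01, -9.53599997e-01,
        -1.62956953e-01],
       [ 0.00000000e+00,  0.00000000e+00,  0.00000000e+00,
         1.00000000e+00]]), 'shot': 3}
3966
[0.5528371  0.01397333 0.03116727] [0.61744428 0.06375774 0.07310012]
```

View pics/w1.png

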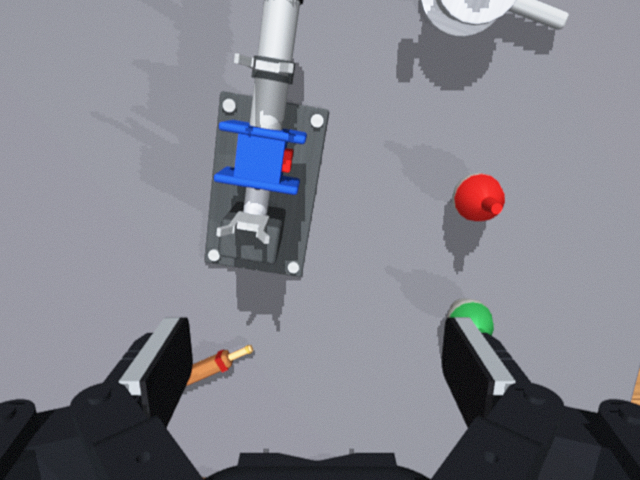

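The wrist view shows the rack with its outward (+y) side up in the image, leaning right by about 8°. The blue collar is at (262,157), the red button at (288,160) on its +x side, the sliding fork at (270,67) and the fixed fork at (245,228). Next I'll fit the rack pose.

```bash
cat > fit.py <<'E'
from h import *
def fit(f,o):
    P=cloud(f,o); im=f['pixels'].astype(int)
    m=(im[...,0]-im[...,2]>60)&(P[...,2]>.064)&(P[...,2]<.078)
    m=cv2.morphologyEx(m.astype(np.uint8),cv2.MORPH_OPEN,np.ones((2,2)))>0
    p=P[m]; r=cv2.minAreaRect(p[:,:2].astype(np.float32)*1000)
    return P,p,r
E
python3 - <<'E'
from fit import *
o=sensors.get_obs(); f=grab_frame('wrist'); P,p,r=fit(f,o); print(r,p.shape,np.percentile(p[:,2],[5,50,95]))
im=f['pixels'].astype(int)
# base plate dark
m=np.zeros(im.shape[:2],np.uint8); m[85:285,195:335]=1
b=P[(m>0)&(P[...,2]>.0035)&(P[...,2]<.009)]; rb=cv2.minAreaRect(b[:,:2].astype(np.float32)*1000); print('base',rb,len(b))
rd=P[(m>0)&(im[...,2]-im[...,0]>80)&(im[...,2]-im[...,1]>80)]; print('red',len(rd),np.percentile(rd,[5,50,95],axis=0))
# tube points: ridge between flanges & forks
m[:]=0; m[0:85,255:305]=1; t=P[(m>0)&(P[...,2]>.05)&(P[...,2]<.064)]; print('tube',np.polyfit(t[:,1],t[:,0],1),len(t),t[:,2].max())
c=np.array(r[0])/1000; print('collar',c)
for n,(a,bb,cc,d) in dict(sl=(230,45,302,85),fx=(210,205,275,250)).items():
    m[:]=0; m[bb:d,a:cc]=1; q=P[(m>0)&(P[...,2]>.100)&(P[...,2]<.113)]
    print(n,len(q),cv2.minAreaRect(q[:,:2].astype(np.float32)*1000),np.percentile(q[:,2],95))
E
```

```text
((579.5466918945312, 31.772140502929688), (55.2230110168457, 67.46601867675781), 80.19637298583984) (3526, 3) [nan nan nan]
base ((578.9988403320312, 3.8407211303710938), (150.00091552734375, 89.99779510498047), 80.52847290039062) 8614
red 186 [[nan nan nan]
 [nan nan nan]
 [nan nan nan]]
tube [0.14435511 0.58230059] 2554 0.0639930942555954
collar [0.57954669 0.03177214]
sl 249 ((594.5965576171875, 97.64241790771484), (5.088233470916748, 33.78853225708008), 80.5285415649414) 0.10860589204641882
fx 206 ((577.302001953125, -5.8488078117370605), (5.419580936431885, 33.84905242919922), 80.46403503417969) 0.10847831199513493
```

Call:
send_rows(commands=[1.3,-1.2,2.2,0,0,0.05,5.2,2.6,-2.5,4.5,0,0,0.11,5.2,3.8,-3.68,7.0,0,0,0.1656,5.2,3.8,-3.68,7.0,0,0,0.1656,5.2,3.8,-3.68,7.0,0,0,0.1656,5.2], newtons=20)

```text
time: 1.3
position: [0.5885, 0.038, 0.1415]
eef_rot: [0.762, 0.647, -0.0, 0.0]
wrist_force: [-0.3, 0.3, 0.2]
finger_gap: 0.0521
```

```bash
python3 - <<'E'
from h import *
o=sensors.get_obs(); print(o['time'],o['position'],R.from_quat(o['eef_rot']).as_matrix().round(4).tolist(),o['wrist_force'],o['finger_gap'])
f=grab_frame('wrist'); cv2.imwrite('pics/w2.png',f['pixels']); P=cloud(f,o); np.save('w2.npy',P); im=f['pixels'].astype(int)
ry=np.array([.1649,.9863]); rx=np.array([.9863,-.1649]); og=np.array([.5847,.0385])
L=np.dstack([(P[...,:2]-og)@rx,(P[...,:2]-og)@ry,P[...,2]])*1000
q=L[(L[...,2]>98)&(L[...,2]<112)&(abs(L[...,0])<25)]
for s,n in ((q[(q[:,1]>40)&(q[:,1]<80)],'sl'),(q[(q[:,1]<-30)&(q[:,1]>-60)],'fx')):
    if len(s)>20: print(n,len(s),cv2.minAreaRect(s[:,:2].astype(np.float32)))
bl=L[(im[...,0]-im[...,2]>60)&(L[...,2]>66)&(L[...,2]<75)]; print('blue',len(bl),np.percentile(bl,[1,50,99],axis=0))
rd=L[(im[...,2]-im[...,0]>80)&(im[...,2]-im[...,1]>80)&(abs(L[...,0])<35)&(abs(L[...,1])<20)]; print('red',len(rd),np.percentile(rd,[5,50,95],axis=0) if len(rd) else '')
E
```

```text
1.3 [0.58852555 0.03797429 0.14153183] [[0.1627, 0.9867, -0.0001], [0.9867, -0.1627, -0.0002], [-0.0002, -0.0, -1.0]] [-0.28947477  0.325946    0.24867393] 0.05210704761470125
sl 462 ((-0.015661239624023438, 60.06874084472656), (33.76272964477539, 5.110509872436523), 0.09097817540168762)
fx 396 ((-0.1542510986328125, -44.728458404541016), (33.448486328125, 6.0638108253479), 0.40944111347198486)
blue 5054 [[-2.80568717e+01 -1.98929675e+01  6.69989289e+01]
 [-4.71918833e-02  1.70536329e+00  7.05214935e+01]
 [ 2.82680732e+01  2.11191429e+01  7.24666400e+01]]
red 222 [[17.54473295 -6.3191313  51.92040237]
 [19.49703354  1.3283271  57.97341905]
 [21.78243402  7.97902575 59.11980355]]
```

View pics/w2.png

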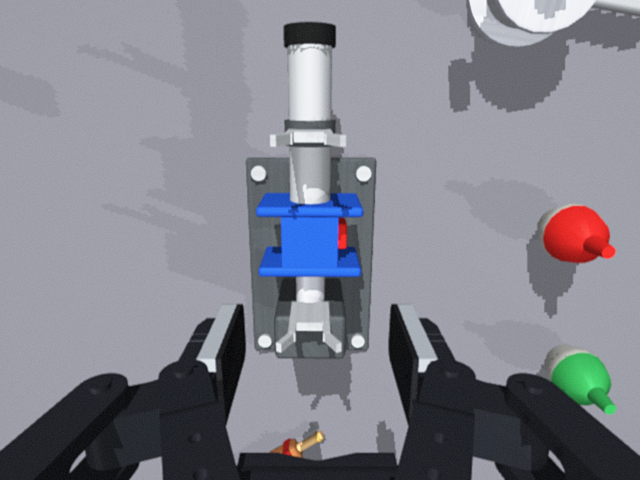

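The rack pose is confirmed: the forks fit at +60.07 and -44.7 mm. In the picture the collar is at (310,235) between the jaws' lines and the button is at (342,233). Now I'll lower into the waist.

Call:
send_rows(commands=[0,0,2,0,0,0,5.2,0,0,4,0,0,0,5.2,0,0,6,0,0,0,5.2,0,0,7.5,0,0,0,5.2,0,0,9,0,0,0,5.2,0,0,10.0,0,0,0,5.2,0,0,10.45,0,0,0,5.2,0,0,10.45,0,0,0,5.2,0,0,10.45,0,0,0,5.2])

```text
time: 2.25
position: [0.5886, 0.038, 0.0371]
eef_rot: [0.763, 0.646, 0.0, 0.0]
wrist_force: [0.2, -0.2, 0.2]
finger_gap: 0.0519
```

```bash
python3 - <<'E'
from h import *
f=grab_frame('wrist'); cv2.imwrite('pics/w3.png',f['pixels']); o=sensors.get_obs(); print(o['position'],o['wrist_force'],o['ft_torque'])
E
```

```text
[0.58871444 0.03807673 0.037301  ] [-0.2384838   0.43193359 -1.90418189] [0.01058935 0.0435843  0.0324712 ]
```

View pics/w3.png

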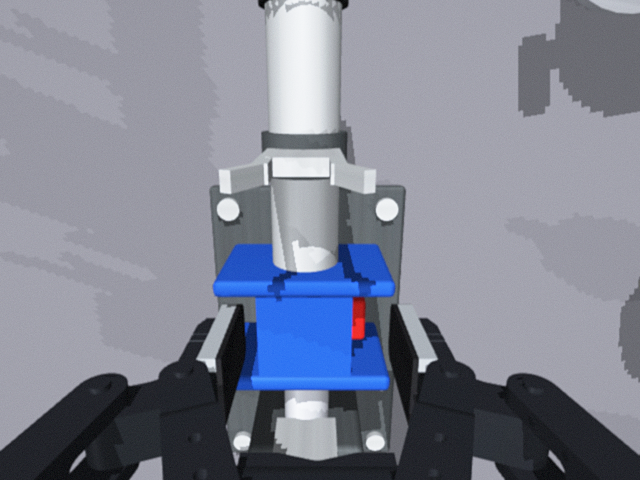

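The fingers are in the waist between the flanges: the pads' inner faces are at u≈230 and u≈400, with the button at (357,320). Now I'll press the button in small steps and watch the force along rack x.

Call:
send_rows(commands=[0,-0.1,0,0,0,0,4.6,0,-0.2,0,0,0,0,4.2,0,-0.24,0,0,0,0,4.0,0,-0.24,0,0,0,0,4.0,0,-0.24,0,0,0,0,4.0])

```text
time: 2.8
position: [0.5859, 0.0384, 0.0368]
eef_rot: [0.763, 0.646, 0.0, 0.0]
wrist_force: [0.1, 0.6, 0.2]
finger_gap: 0.04
```

Call:
send_rows(commands=[0,-0.05,0,0,0,0,3.9,0,-0.1,0,0,0,0,3.8,0,-0.1,0,0,0,0,3.7,0,-0.1,0,0,0,0,3.7,0,-0.1,0,0,0,0,3.7])

```text
time: 3.3
position: [0.5851, 0.0386, 0.0368]
eef_rot: [0.763, 0.646, 0.0, 0.0]
wrist_force: [-0.0, 0.4, 0.3]
finger_gap: 0.037
```

```bash
cat > st.py <<'E'
from h import *
o=sensors.get_obs(); d=np.array(o['position'][:2])-[.5847,.0385]; F=o['wrist_force']; 
print('t',round(o['time'],2),'xr %.2f yr %.2f z %.2f mm'%(1e3*(d@[.9863,-.1649]),1e3*(d@[.1649,.9863]),1e3*o['position'][2]),'Fxr %.2f Fyr %.2f Fz %.2f'%(F[:2]@[.9863,-.1649],F[:2]@[.1649,.9863],F[2]),'gap %.4f'%o['finger_gap'],'T',o['ft_torque'].round(3))
E
python3 st.py
```

```text
t 3.3 xr 0.38 yr 0.14 z 36.81 mm Fxr -0.09 Fyr 0.36 Fz 0.30 gap 0.0370 T [ 0.033 -0.129  0.006]
```

```bash
python3 - <<'E'
from h import *
f=grab_frame('wrist'); cv2.imwrite('pics/w4.png',cv2.resize(f['pixels'][220:480,160:460],None,fx=2,fy=2)); P=cloud(f,sensors.get_obs()); np.save('w4.npy',P)
E
python3 st.py
```

```text
t 3.35 xr 0.37 yr 0.11 z 36.80 mm Fxr 0.59 Fyr -0.39 Fz 1.97 gap 0.0368 T [-0.006 -0.159  0.006]
```

View pics/w4.png

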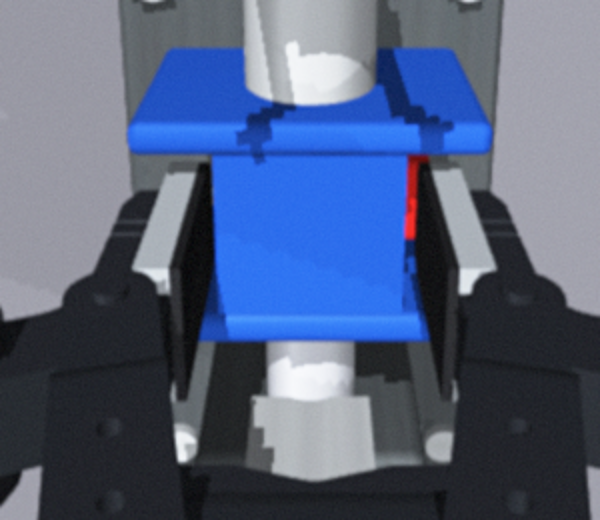

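Call:
send_rows(commands=[0,0,0,0,0,0,3.6,0,0,0,0,0,0,3.5,0,0,0,0,0,0,3.5,0,0,0,0,0,0,3.5])

```text
time: 3.75
position: [0.5855, 0.0385, 0.037]
eef_rot: [0.763, 0.646, 0.0, 0.0]
wrist_force: [2.5, -0.9, 2.8]
finger_gap: 0.0348
```

```bash
python3 st.py
```

```text
t 3.75 xr 0.75 yr 0.17 z 37.00 mm Fxr 2.56 Fyr -0.47 Fz 2.85 gap 0.0348 T [-0.11  -0.508  0.008]
```

Call:
send_rows(commands=[0,0,0,0,0,0,3.5,0,0,0,0,0,0,3.5,0,0,0,0,0,0,3.5])

```text
time: 4.05
position: [0.5854, 0.0386, 0.037]
eef_rot: [0.763, 0.646, 0.0, 0.0]
wrist_force: [3.4, -1.0, 4.6]
finger_gap: 0.0351
```

```bash
python3 st.py
```

```text
t 4.05 xr 0.69 yr 0.18 z 36.96 mm Fxr 3.46 Fyr -0.38 Fz 4.56 gap 0.0351 T [-0.175 -0.69   0.025]
```

Call:
send_rows(commands=[0,-0.05,0,0,0,0,3.5,0,-0.1,0,0,0,0,3.5,0,-0.1,0,0,0,0,3.5,0,-0.1,0,0,0,0,3.5,0,-0.1,0,0,0,0,3.5,0,-0.1,0,0,0,0,3.5])

```text
time: 4.65
position: [0.5845, 0.0387, 0.037]
eef_rot: [0.763, 0.646, 0.0, 0.0]
wrist_force: [2.6, -0.5, 5.5]
finger_gap: 0.0352
```

```bash
python3 st.py; python3 - <<'E'
from h import *
o=sensors.get_obs(); f=grab_frame('wrist'); P=cloud(f,o); im=f['pixels'].astype(int)
ry=np.array([.1649,.9863]); rx=np.array([.9863,-.1649]); og=np.array([.5847,.0385])
L=np.dstack([(P[...,:2]-og)@rx,(P[...,:2]-og)@ry,P[...,2]])*1000
rd=L[(im[...,2]-im[...,0]>80)&(im[...,2]-im[...,1]>80)&(abs(L[...,0])<35)&(abs(L[...,1])<20)&(L[...,2]>40)]; print('red',len(rd),np.percentile(rd,[5,50,95],axis=0) if len(rd) else '')
bl=L[(im[...,0]-im[...,2]>60)&(L[...,2]>66)&(L[...,2]<75)&(abs(L[...,1])<12)]; print('waist x',np.percentile(bl[:,0],[1,99]))
T=campose(f,o); print(sensors.get_obs()['wrist_force'])
E
python3 st.py
```

```text
t 4.65 xr -0.28 yr 0.20 z 37.00 mm Fxr 2.62 Fyr -0.11 Fz 5.49 gap 0.0352 T [-0.19  -0.747 -0.037]
red 7 [[18.82203686  7.91228512 55.66092932]
 [19.86829548  8.17137369 56.20597867]
 [20.92130001  8.50547635 56.9096152 ]]
waist x [-15.70407414  15.68268804]
[3.68482496 0.23359613 5.15005358]
t 4.7 xr -0.32 yr 0.21 z 36.99 mm Fxr 3.60 Fyr 0.84 Fz 5.15 gap 0.0351 T [-0.123 -0.759 -0.003]
```

```bash
python3 - <<'E'
from h import *
o=sensors.get_obs(); f=grab_frame('wrist'); P=cloud(f,o)
ry=np.array([.1649,.9863]); rx=np.array([.9863,-.1649]); og=np.array([.5847,.0385])
L=np.dstack([(P[...,:2]-og)@rx,(P[...,:2]-og)@ry,P[...,2]])*1000
np.save('L.npy',L)
c=f['pixels'][280:400,330:430]; cv2.imwrite('pics/w5.png',cv2.resize(c,None,fx=5,fy=5,interpolation=cv2.INTER_NEAREST))
for v in range(290,400,8):
    print(v,[(u,*L[v,u].round(0).astype(int)) if np.isfinite(L[v,u,0]) else (u,0) for u in range(358,404,5)])
E
```

```text
290 [(358, np.int64(13), np.int64(19), np.int64(71)), (363, np.int64(15), np.int64(18), np.int64(70)), (368, np.int64(17), np.int64(19), np.int64(72)), (373, np.int64(18), np.int64(19), np.int64(72)), (378, np.int64(20), np.int64(19), np.int64(72)), (383, np.int64(21), np.int64(19), np.int64(73)), (388, np.int64(23), np.int64(19), np.int64(72)), (393, np.int64(25), np.int64(18), np.int64(71)), (398, np.int64(27), np.int64(18), np.int64(70)), (403, np.int64(28), np.int64(18), np.int64(71))]
298 [(358, np.int64(14), np.int64(15), np.int64(71)), (363, np.int64(15), np.int64(15), np.int64(69)), (368, np.int64(19), np.int64(8), np.int64(55)), (373, np.int64(21), np.int64(8), np.int64(55)), (378, np.int64(30), np.int64(-15), np.int64(6)), (383, np.int64(33), np.int64(-15), np.int64(6)), (388, np.int64(35), np.int64(-15), np.int64(6)), (393, np.int64(37), np.int64(-15), np.int64(7)), (398, np.int64(40), np.int64(-15), np.int64(7)), (403, np.int64(43), np.int64(-15), np.int64(6))]
306 [(358, np.int64(14), np.int64(12), np.int64(70)), (363, np.int64(15), np.int64(13), np.int64(71)), (368, np.
[... 5124 characters left out ...]
 (388, np.int64(19), np.int64(5), np.int64(102)), (393, np.int64(18), np.int64(11), np.int64(111)), (398, np.int64(20), np.int64(11), np.int64(111)), (403, np.int64(21), np.int64(11), np.int64(111))]
394 [(358, np.int64(18), np.int64(-47), np.int64(38)), (363, np.int64(21), np.int64(-48), np.int64(36)), (368, np.int64(27), np.int64(-71), np.int64(6)), (373, np.int64(17), np.int64(-10), np.int64(86)), (378, np.int64(18), np.int64(-4), np.int64(94)), (383, np.int64(19), np.int64(-4), np.int64(95)), (388, np.int64(19), np.int64(2), np.int64(102)), (393, np.int64(18), np.int64(11), np.int64(114)), (398, np.int64(19), np.int64(11), np.int64(114)), (403, np.int64(20), np.int64(11), np.int64(114))]
```

View pics/w5.png

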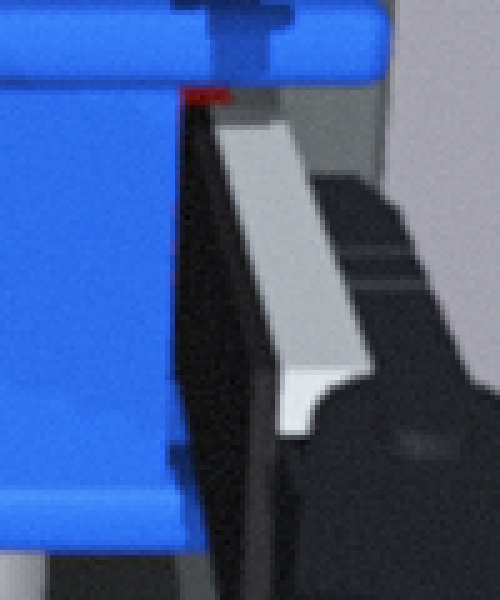

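The crop shows the pad's lower end at crop (225,125), well above the button's red strip at (205,95). That suggests the tips sit higher than I assumed, so I'll check the finger geometry in the tool frame from the stored clouds.

```bash
python3 - <<'E'
from h import *
o=sensors.get_obs(); Rt=R.from_quat(o['eef_rot']).as_matrix()
poses={'w1':([.6245,0,.2105],R.from_quat([.70709,.70712,-.0005,-.0005]).as_matrix()),'w2':([.58852,.03797,.14153],Rt),'w4':([.58508,.03855,.0368],Rt)}
for n,(t,Rm) in poses.items():
    P=np.load(n+'.npy'); T=(P.reshape(-1,3)-t)@Rm*1000
    m=np.isfinite(T[:,0])&(abs(T[:,0])<14)&(abs(T[:,1])<60)&(T[:,2]<10)&(T[:,2]>-70)
    q=T[m]
    for s in (1,-1):
        w=q[q[:,1]*s>0]
        print(n,s,len(w),'z max',np.sort(w[:,2])[-5:].round(1) if len(w) else '')
        for zz in range(-55,8,4):
            k=w[(w[:,2]>zz)&(w[:,2]<=zz+4)]
            if len(k)>3: print('   z',zz,len(k),'|y| %.1f..%.1f x %.1f..%.1f'%(abs(k[:,1]).min(),abs(k[:,1]).max(),k[:,0].min(),k[:,0].max()))
print(bot.hold_point_z,[a for a in dir(bot) if a[0]!='_'])
E
```

```text
w1 1 4766 z max [-34.4 -34.1 -34.1 -33.9 -33.2]
   z -55 606 |y| 42.7..57.2 x -12.1..11.0
   z -51 549 |y| 42.7..57.1 x -12.3..11.1
   z -47 486 |y| 42.8..57.0 x -13.0..10.8
   z -43 398 |y| 42.8..55.7 x -12.0..10.8
   z -39 246 |y| 42.8..50.0 x -12.1..10.2
   z -35 26 |y| 43.3..43.8 x -10.0..6.9
w1 -1 4807 z max [-34.1 -33.9 -33.7 -33.5 -33.1]
   z -55 607 |y| 41.5..56.0 x -12.1..11.0
   z -51 553 |y| 41.7..56.2 x -12.4..10.9
   z -47 499 |y| 41.4..55.9 x -12.1..10.8
   z -43 408 |y| 41.7..54.8 x -12.2..10.7
   z -39 252 |y| 41.7..48.7 x -12.1..10.3
   z -35 32 |y| 42.0..42.7 x -9.4..7.1
w2 1 4854 z max [-23.7 -23.6 -23.6 -23.4 -23.2]
   z -55 501 |y| 26.0..39.9 x -12.0..11.1
   z -51 464 |y| 26.0..40.1 x -12.0..10.9
   z -47 427 |y| 26.1..40.1 x -12.3..11.0
   z -43 392 |y| 26.1..39.9 x -12.4..10.9
   z -39 342 |y| 26.0..40.1 x -11.7..10.8
   z -35 309 |y| 26.1..39.3 x -12.1..11.0
   z -31 222 |y| 26.1..38.3 x -11.8..10.8
   z -27 84 |y| 26.2..32.0 x -10.1..9.8
w2 -1 4851 z max [-24.2 -24.  -23.9 -23.9 -23.5]
   z -55 504 |y| 25.2..39.5 x -11.9..10.9
   z -51 458 |y| 25.2..39.3 x -
[... 483 characters left out ...]
39 337 |y| 0.2..32.3 x -11.6..11.2
   z -35 3654 |y| 0.2..32.5 x -14.0..14.0
   z -31 246 |y| 18.6..31.4 x -11.6..10.8
   z -27 108 |y| 18.3..25.5 x -11.1..10.5
   z -23 239 |y| 17.0..21.2 x -7.6..8.4
   z -19 14 |y| 17.8..21.1 x 7.1..8.1
w4 -1 8520 z max [-21.6 -21.2 -21.1 -20.9 -20.5]
   z -55 382 |y| 18.0..31.7 x -11.6..10.9
   z -51 424 |y| 18.0..31.8 x -12.2..11.0
   z -47 376 |y| 18.0..31.8 x -11.7..11.1
   z -43 348 |y| 18.0..31.8 x -11.8..11.1
   z -39 338 |y| 0.8..31.8 x -11.6..13.8
   z -35 3798 |y| 0.2..31.9 x -14.0..14.0
   z -31 244 |y| 18.0..30.5 x -11.7..10.9
   z -27 114 |y| 18.0..29.9 x -12.3..10.4
   z -23 22 |y| 18.1..18.4 x -9.1..6.6
0.0187 ['MotionError', 'hold_point_z']
```

Measured fingertips end about 20 mm behind the reported TCP (-33 mm when open, -20.5 mm at a 37 mm gap). So the tips sat on the button's top edge, which explains the 5 N of Fz. I'll trust that measurement: lift, open, and come down 20 mm lower.

Call:
send_rows(commands=[0,0,-0.5,0,0,0,4.5,0,0.2,-0.5,0,0,0,5.2,0,0.35,-0.5,0,0,0,5.2,0,0.35,-0.5,0,0,0,5.2,0,0.35,0,0,0,0,5.2,0,0.35,0.7,0,0,0,5.2,0,0.35,1.4,0,0,0,5.2,0,0.35,2.0,0,0,0,5.2,0,0.35,2.0,0,0,0,5.2,0,0.35,2.0,0,0,0,5.2,0,0.35,2.0,0,0,0,5.2])

```text
time: 5.85
position: [0.5875, 0.0381, 0.0169]
eef_rot: [0.763, 0.646, 0.0, 0.0]
wrist_force: [-0.8, 0.6, 0.4]
finger_gap: 0.052
```

```bash
python3 st.py; python3 - <<'E'
from h import *
f=grab_frame('wrist'); im=f['pixels'].astype(int); P=cloud(f,sensors.get_obs()); d=P[...,:2]-[.5847,.0385]
L=np.dstack([d@[.9863,-.1649],d@[.1649,.9863],P[...,2]])*1000
rd=L[(im[...,2]-im[...,0]>80)&(im[...,2]-im[...,1]>80)&(abs(L[...,0])<35)&(abs(L[...,1])<20)&(L[...,2]>40)]; print('red',len(rd),np.percentile(rd,[5,50,95],axis=0).round(1) if len(rd) else '')
E
python3 st.py
```

```text
t 5.85 xr 2.83 yr 0.12 z 16.85 mm Fxr -0.89 Fyr 0.48 Fz 0.40 gap 0.0520 T [-0.025 -0.034  0.007]
red 519 [[17.9 -6.1 57.3]
 [19.7  0.7 58.3]
 [21.5  7.6 59.2]]
t 5.9 xr 2.89 yr 0.15 z 16.93 mm Fxr -0.79 Fyr -0.30 Fz 0.41 gap 0.0521 T [-0.01   0.02   0.019]
```

Call:
send_rows(commands=[0,-0.1,0,0,0,0,4.6,0,-0.18,0,0,0,0,4.2,0,-0.18,0,0,0,0,4.0,0,-0.18,0,0,0,0,3.9,0,-0.18,0,0,0,0,3.9,0,-0.18,0,0,0,0,3.9,0,-0.18,0,0,0,0,3.9,0,-0.18,0,0,0,0,3.9])

```text
time: 6.7
position: [0.5862, 0.0385, 0.017]
eef_rot: [0.763, 0.646, 0.0, 0.0]
wrist_force: [5.1, -0.8, 3.5]
finger_gap: 0.0389
```

```bash
python3 st.py
```

```text
t 6.7 xr 1.45 yr 0.22 z 17.03 mm Fxr 5.17 Fyr 0.08 Fz 3.52 gap 0.0389 T [-0.143 -0.803  0.016]
```

Call:
send_rows(commands=[0,-0.05,0,0,0,0,3.7,0,-0.1,0,0,0,0,3.5,0,-0.15,0,0,0,0,3.4,0,-0.15,0,0,0,0,3.4,0,-0.15,0,0,0,0,3.4,0,-0.15,0,0,0,0,3.4,0,-0.15,0,0,0,0,3.4])

```text
time: 7.4
position: [0.5855, 0.0387, 0.0172]
eef_rot: [0.763, 0.646, 0.001, 0.001]
wrist_force: [7.2, -1.6, 3.4]
finger_gap: 0.0341
```

```bash
python3 st.py
```

```text
t 7.4 xr 0.81 yr 0.29 z 17.23 mm Fxr 7.37 Fyr -0.40 Fz 3.37 gap 0.0341 T [-0.322 -1.11  -0.035]
```

Call:
send_rows(commands=[0,-0.05,0,0,0,0,3.4,0,-0.1,0,0,0,0,3.4,0,-0.15,0,0,0,0,3.4,0,-0.2,0,0,0,0,3.4,0,-0.2,0,0,0,0,3.4,0,-0.2,0,0,0,0,3.4,0,-0.2,0,0,0,0,3.4])

```text
time: 8.1
position: [0.584, 0.039, 0.0173]
eef_rot: [0.763, 0.646, 0.001, 0.001]
wrist_force: [7.9, -2.8, 3.1]
finger_gap: 0.0341
```

```bash
python3 st.py
```

```text
t 8.1 xr -0.76 yr 0.33 z 17.25 mm Fxr 8.22 Fyr -1.47 Fz 3.08 gap 0.0341 T [-0.394 -1.369  0.034]
```

Call:
send_rows(commands=[0,-0.06,0,0,0,0,3.4,0,-0.06,0,0,0,0,3.4,0.2,-0.06,0,0,0,0,3.4,0.35,-0.06,0,0,0,0,3.4,0.5,-0.06,0,0,0,0,3.4,0.6,-0.06,0,0,0,0,3.4,0.7,-0.06,0,0,0,0,3.4,0.7,-0.06,0,0,0,0,3.4])

```text
time: 8.9
position: [0.5847, 0.046, 0.0173]
eef_rot: [0.763, 0.646, 0.001, 0.001]
wrist_force: [8.5, -1.6, 2.4]
finger_gap: 0.0341
```

```bash
python3 st.py
```

```text
t 8.9 xr -1.22 yr 7.38 z 17.27 mm Fxr 8.67 Fyr -0.18 Fz 2.36 gap 0.0341 T [-0.38  -1.412 -0.005]
```

Call:
send_rows(commands=[0.15,0,0,0,0,0,3.4,0.3,0,0,0,0,0,3.4,0.4,0,0,0,0,0,3.4,0.5,0,0,0,0,0,3.4,0.5,0,0,0,0,0,3.4,0.5,0,0,0,0,0,3.4])

```text
time: 9.5
position: [0.5855, 0.0509, 0.0173]
eef_rot: [0.763, 0.646, 0.001, 0.001]
wrist_force: [9.4, -2.4, 2.1]
finger_gap: 0.0338
```

```bash
cat > look.py <<'E'
from h import *
o=sensors.get_obs(); f=grab_frame('wrist'); im=f['pixels'].astype(int); P=cloud(f,o); d=P[...,:2]-[.5847,.0385]
L=np.dstack([d@[.9863,-.1649],d@[.1649,.9863],P[...,2]])*1000
q=L[(L[...,2]>100)&(L[...,2]<112)&(abs(L[...,0])<20)&(L[...,1]>50)]
print('sl fork y %.1f x %.1f n %d'%(np.median(q[:,1]) if len(q) else 0,np.median(q[:,0]) if len(q) else 0,len(q)))
bl=L[(im[...,0]-im[...,2]>60)&(L[...,2]>66)&(L[...,2]<75)]; print('blue y max %.1f'%np.percentile(bl[:,1],99))
rd=L[(im[...,2]-im[...,0]>80)&(im[...,2]-im[...,1]>80)&(abs(L[...,0])<35)&(L[...,1]<80)&(L[...,1]>-15)&(L[...,2]>40)]; print('red',len(rd),np.percentile(rd,[5,50,95],axis=0).round(1).tolist() if len(rd) else '')
E
python3 st.py; python3 look.py
```

```text
t 9.5 xr -1.24 yr 12.37 z 17.27 mm Fxr 9.69 Fyr -0.86 Fz 2.05 gap 0.0338 T [-0.358 -1.465 -0.055]
sl fork y 72.6 x 9.6 n 2830
blue y max 33.5
red 0
```

Call:
send_rows(commands=[0.2,0,0,0,0,0,3.4,0.5,0,0,0,0,0,3.4,0.8,0,0,0,0,0,3.4,1.1,0,0,0,0,0,3.4,1.35,0,0,0,0,0,3.4,1.55,0,0,0,0,0,3.4,1.65,0,0,0,0,0,3.4,1.65,0,0,0,0,0,3.4])

```text
time: 10.35
position: [0.5883, 0.0673, 0.0173]
eef_rot: [0.763, 0.646, 0.002, 0.001]
wrist_force: [9.0, -2.6, 1.2]
finger_gap: 0.0339
```

```bash
python3 st.py; python3 look.py
```

```text
t 10.35 xr -1.21 yr 28.95 z 17.28 mm Fxr 9.31 Fyr -1.03 Fz 1.25 gap 0.0339 T [-0.297 -1.462 -0.049]
sl fork y 89.2 x 9.7 n 2823
blue y max 50.1
red 0
```

Call:
send_rows(commands=[0,0.1,0,0,0,0,3.6,0,0.2,0,0,0,0,3.8,0,0.29,0,0,0,0,3.9,0,0.29,0,0,0,0,3.9,0,0.29,0,0,0,0,3.9,0,0.29,0,0,0,0,3.9])

```text
time: 11.0
position: [0.5882, 0.0667, 0.0163]
eef_rot: [0.763, 0.646, -0.001, -0.0]
wrist_force: [-0.2, 0.5, -0.3]
finger_gap: 0.0391
```

```bash
python3 st.py; python3 look.py
```

```text
t 11.0 xr -1.16 yr 28.43 z 16.30 mm Fxr -0.30 Fyr 0.43 Fz -0.31 gap 0.0391 T [ 0.006 -0.018  0.014]
sl fork y 89.2 x 9.6 n 2897
blue y max 50.2
red 0
```

Call:
send_rows(commands=[0.2,0.1,0,0,0,0,3.9,0.4,0.1,0,0,0,0,3.9,0.5,0.1,0,0,0,0,3.9,0.6,0.1,0,0,0,0,3.9,0.6,0.1,0,0,0,0,3.9,0.6,0.1,0,0,0,0,3.9])

```text
time: 11.65
position: [0.591, 0.0727, 0.0167]
eef_rot: [0.763, 0.646, 0.0, -0.0]
wrist_force: [-0.5, 0.0, -0.3]
finger_gap: 0.0389
```

```bash
python3 st.py; python3 look.py
```

```text
t 11.65 xr 0.60 yr 34.76 z 16.68 mm Fxr -0.53 Fyr -0.06 Fz -0.28 gap 0.0389 T [ 0.064 -0.014 -0.027]
sl fork y 89.0 x -10.7 n 4422
blue y max 51.5
red 0
```

Call:
send_rows(commands=[0.1,-0.05,0,0,0,0,3.9,0.2,-0.05,0,0,0,0,3.9,0.2,-0.05,0,0,0,0,3.9,0.2,-0.05,0,0,0,0,3.9])

```text
time: 12.1
position: [0.5908, 0.0748, 0.0167]
eef_rot: [0.763, 0.646, 0.0, -0.0]
wrist_force: [0.8, 0.7, 0.5]
finger_gap: 0.039
```

```bash
cat > look.py <<'E'
from h import *
import sys
o=sensors.get_obs(); f=grab_frame('wrist'); im=f['pixels'].astype(int); P=cloud(f,o); d=P[...,:2]-[.5847,.0385]
L=np.dstack([d@[.9863,-.1649],d@[.1649,.9863],P[...,2]])*1000
q=L[(L[...,2]>102)&(L[...,2]<112)&(abs(L[...,0])<20)&(L[...,1]>80)]
r=cv2.minAreaRect(q[:,:2].astype(np.float32)); print('sl fork rect',np.round(r[0],1),np.round(r[1],1),'travel %.1f'%(r[0][1]-60))
bl=L[(im[...,0]-im[...,2]>60)&(L[...,2]>69)&(L[...,2]<74)]; print('blue y max %.1f -> travel %.1f'%(np.percentile(bl[:,1],99),np.percentile(bl[:,1],99)-21.1))
rd=L[(im[...,2]-im[...,0]>80)&(im[...,2]-im[...,1]>80)&(abs(L[...,0])<35)&(L[...,1]<110)&(L[...,1]>-15)&(L[...,2]>35)]; print('red',len(rd),np.percentile(rd,[5,50,95],axis=0).round(1).tolist() if len(rd) else '')
if len(sys.argv)>1: cv2.imwrite(sys.argv[1],f['pixels'])
E
python3 st.py; python3 look.py
```

```text
t 12.1 xr 0.00 yr 36.78 z 16.67 mm Fxr 0.72 Fyr 0.83 Fz 0.52 gap 0.0390 T [0.018 0.004 0.023]
sl fork rect [-0.1 92.4] [34.   5.8] travel 32.4
blue y max 53.6 -> travel 32.5
red 48 [[18.0, 27.1, 49.7], [18.4, 30.3, 57.4], [19.8, 38.5, 58.5]]
```

Call:
send_rows(commands=[0.1,0,0,0,0,0,3.9,0.2,0,0,0,0,0,3.9,0.2,0,0,0,0,0,3.9,0.2,0,0,0,0,0,3.9])

```text
time: 12.55
position: [0.5911, 0.0766, 0.0166]
eef_rot: [0.763, 0.646, -0.0, -0.0]
wrist_force: [-0.9, -0.4, 0.4]
finger_gap: 0.039
```

Call:
send_rows(commands=[0.1,0,0,0,0,0,3.9,0.2,0,0,0,0,0,3.9,0.2,0,0,0,0,0,3.9,0.2,0,0,0,0,0,3.9])

```text
time: 12.95
position: [0.5914, 0.0786, 0.0167]
eef_rot: [0.763, 0.646, -0.0, -0.0]
wrist_force: [-1.0, -0.8, 1.0]
finger_gap: 0.039
```

```bash
python3 st.py; python3 look.py
```

```text
t 12.95 xr 0.03 yr 40.66 z 16.65 mm Fxr -0.86 Fyr -0.92 Fz 1.02 gap 0.0390 T [-0.213  0.107 -0.064]
sl fork rect [-0.1 95.8] [ 5.8 34.3] travel 35.8
blue y max 57.0 -> travel 35.9
red 61 [[18.0, 30.0, 56.7], [18.3, 34.6, 57.7], [18.7, 41.6, 58.7]]
```

Still riding at travel 35.8 (button face at x≈18.3). I'll continue in 2 mm steps.

Call:
send_rows(commands=[0.1,0,0,0,0,0,3.9,0.2,0,0,0,0,0,3.9,0.2,0,0,0,0,0,3.9,0.2,0,0,0,0,0,3.9])

```text
time: 13.4
position: [0.5919, 0.0806, 0.0167]
eef_rot: [0.763, 0.646, 0.0, -0.0]
wrist_force: [-1.3, -0.5, -0.4]
finger_gap: 0.0391
```

```bash
python3 st.py; python3 look.py
```

```text
t 13.4 xr 0.15 yr 42.72 z 16.70 mm Fxr -1.22 Fyr -0.69 Fz -0.36 gap 0.0391 T [-0.18   0.082 -0.013]
sl fork rect [-0.1 98. ] [34.2  5.9] travel 38.0
blue y max 59.1 -> travel 38.0
red 61 [[17.9, 31.7, 56.8], [18.3, 36.5, 57.9], [18.7, 44.3, 58.9]]
```

Call:
send_rows(commands=[0.1,0,0,0,0,0,3.9,0.2,0,0,0,0,0,3.9,0.2,0,0,0,0,0,3.9,0.2,0,0,0,0,0,3.9])

```text
time: 13.85
position: [0.5924, 0.0827, 0.0168]
eef_rot: [0.763, 0.646, 0.0, 0.0]
wrist_force: [0.3, -0.1, 0.8]
finger_gap: 0.0391
```

```bash
python3 st.py; python3 look.py
```

```text
t 13.85 xr 0.31 yr 44.86 z 16.76 mm Fxr 0.33 Fyr -0.07 Fz 0.83 gap 0.0391 T [ 0.02  -0.025 -0.005]
sl fork rect [-1.000e-01  1.006e+02] [34.3  5.7] travel 40.6
blue y max 61.7 -> travel 40.6
red 154 [[18.0, 34.2, 56.7], [18.6, 40.6, 57.9], [19.5, 47.3, 59.0]]
```

Call:
send_rows(commands=[0,0,0,0,0,0,3.9,0,0,0,0,0,0,3.9,0,0,0,0,0,0,3.9])

```text
time: 14.2
position: [0.5922, 0.0825, 0.0167]
eef_rot: [0.763, 0.646, -0.0, -0.0]
wrist_force: [-0.6, -0.0, 0.3]
finger_gap: 0.0388
```

```bash
python3 st.py; python3 look.py
```

```text
t 14.2 xr 0.11 yr 44.58 z 16.68 mm Fxr -0.62 Fyr -0.12 Fz 0.29 gap 0.0388 T [ 0.026  0.016 -0.046]
sl fork rect [  0.  100.6] [ 5.6 34.3] travel 40.6
blue y max 61.7 -> travel 40.6
red 84 [[18.0, 34.5, 56.7], [18.4, 39.8, 57.9], [18.7, 47.5, 59.0]]
```

Call:
send_rows(commands=[0.1,0,0,0,0,0,3.9,0.2,0,0,0,0,0,3.9,0.2,0,0,0,0,0,3.9,0.2,0,0,0,0,0,3.9])

```text
time: 14.65
position: [0.5938, 0.0848, 0.017]
eef_rot: [0.763, 0.646, 0.001, 0.001]
wrist_force: [4.6, 1.2, -2.3]
finger_gap: 0.0388
```

```bash
python3 st.py; python3 look.py
```

```text
t 14.65 xr 1.38 yr 47.13 z 16.95 mm Fxr 4.35 Fyr 1.99 Fz -2.33 gap 0.0388 T [ 0.249 -0.786  0.044]
sl fork rect [-1.000e-01  1.029e+02] [ 5.7 34.3] travel 42.9
blue y max 63.9 -> travel 42.8
red 388 [[18.1, 36.5, 57.5], [19.4, 43.1, 58.3], [20.9, 49.8, 59.1]]
```

The button snapped out at travel ≈42.9: Fx is 4.4 N against the pad and the red face has moved to about 21 mm. I'll back the fingers off the button and flange and confirm it.

Call:
send_rows(commands=[0,0.1,0,0,0,0,4.4,-0.1,0.25,0,0,0,0,5.2,-0.3,0.25,0,0,0,0,5.2,-0.42,0.25,0,0,0,0,5.2,-0.42,0.25,0,0,0,0,5.2,-0.42,0.25,0,0,0,0,5.2])

```text
time: 15.3
position: [0.5942, 0.0798, 0.0166]
eef_rot: [0.763, 0.646, -0.0, -0.0]
wrist_force: [-0.4, -0.6, -0.8]
finger_gap: 0.0519
```

```bash
python3 st.py; python3 look.py pics/w6.png
```

```text
t 15.3 xr 2.52 yr 42.25 z 16.64 mm Fxr -0.34 Fyr -0.65 Fz -0.81 gap 0.0519 T [-0.077  0.036 -0.002]
sl fork rect [ -0.2 102.9] [34.4  5.6] travel 42.9
blue y max 64.0 -> travel 42.9
red 526 [[17.9, 36.7, 57.2], [19.7, 43.6, 58.2], [21.5, 50.2, 59.1]]
```

The button is fully out again, with the same reading as at the start, and travel is 42.9 mm. I'll rise and go above the pirk.

Call:
send_rows(commands=[0,0,-2,0,0,0,5.2,0,0,-5,0,0,0,5.2,0,0,-9,0,0,0,5.2,0,0,-13,0,0,0,5.2,0,0,-17,0,0,0,5.2,-2,-0.3,-20,0,0,0.1,5.2,-6,-0.8,-21,0,0,0.24,5.2,-10,-1.3,-21,0,0,0.38,5.2,-14,-1.8,-21,0,0,0.52,5.2,-18,-2.3,-21,0,0,0.66,5.2,-22,-2.8,-21,0,0,0.8,5.2,-26,-3.4,-21,0,0,0.94,5.2,-30,-3.9,-21,0,0,1.08,5.2,-34,-4.4,-21,0,0,1.22,5.2,-38,-4.9,-21,0,0,1.36,5.2,-40.9,-5.3,-21,0,0,1.48,5.2,-40.9,-5.3,-21,0,0,1.515,5.2,-40.9,-5.3,-21,0,0,1.515,5.2,-40.9,-5.3,-21,0,0,1.515,5.2])

```text
time: 17.25
position: [0.4745, -0.3145, 0.2266]
eef_rot: [0.999, -0.054, -0.0, -0.0]
wrist_force: [0.3, 0.2, -0.2]
finger_gap: 0.0517
```

```bash
cat > pk.py <<'E'
from h import *
import sys
o=sensors.get_obs(); f=grab_frame('wrist'); im=f['pixels'].astype(int); P=cloud(f,o)
Rm=R.from_quat(o['eef_rot']).as_matrix(); print(o['time'],o['position'].round(4),Rm.round(3).tolist(),o['q'].round(2))
for r in recognise(f,'pirk')[:3]: print(r['p'],np.round(r['rect']))
m=((im[...,2]-im[...,0]>50)&(P[...,2]>.004)&(P[...,2]<.04)&(np.hypot(P[...,0]-.4745,P[...,1]+.3147)<.13)).astype(np.uint8)
n,lab,st,_=cv2.connectedComponentsWithStats(m); k=1+np.argmax(st[1:,4]); p=P[lab==k]
r=cv2.minAreaRect(p[:,:2].astype(np.float32)*1000); print(n,st[k],r,p[:,2].max())
p2=p-p.mean(0); w,v=np.linalg.eigh(p2[:,:2].T@p2[:,:2]); print('axis deg',np.degrees(np.arctan2(v[1,1],v[0,1])))
c=np.r_[np.array(r[0])/1000,.011]; print('tool offset cm',((c-o['position'])@Rm*100).round(2))
cv2.imwrite(sys.argv[1],f['pixels'])
E
python3 pk.py pics/p1.png
```

```text
17.25 [ 0.4745 -0.3145  0.2266] [[0.994, -0.108, -0.0], [-0.108, -0.994, 0.0], [-0.0, -0.0, -1.0]] [-0.59  0.25  1.74  0.    1.15  1.09]
0.69 [111. 115. 202. 240.]
0.57 [307.  73. 338. 288.]
0.54 [424. 289. 441. 327.]
3 [ 309   73   28  216 4237] ((479.63812255859375, -320.37225341796875), (21.749799728393555, 189.27415466308594), 83.05359649658203) 0.02577863218970161
axis deg 173.03930241846663
tool offset cm [ 0.58  0.54 21.56]
```

View pics/p1.png

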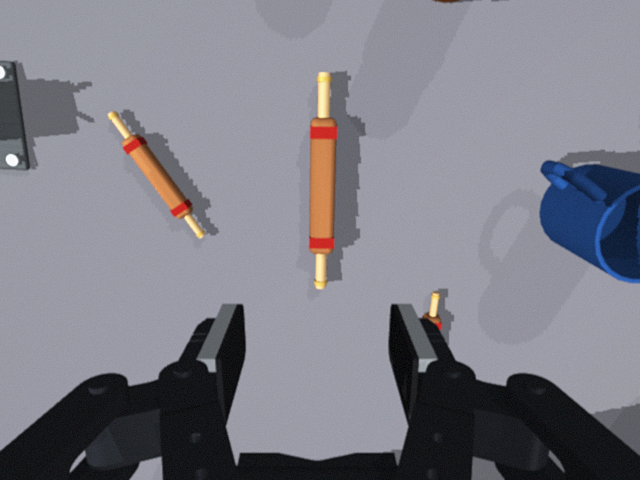

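The bar at (323,185) measures 189 x 22 mm, so it is the largest pirk. The look-alikes at (157,178) and (433,315) are smaller. I'll descend on it and grip.

Call:
send_rows(commands=[0.58,0.54,4,0,0,0.013,5.2,0.58,0.54,8,0,0,0.013,5.2,0.58,0.54,12,0,0,0.013,5.2,0.58,0.54,16,0,0,0.013,5.2,0.58,0.54,19,0,0,0.013,5.2,0.58,0.54,21,0,0,0.013,5.2,0.58,0.54,22.5,0,0,0.013,5.2,0.58,0.54,23.5,0,0,0.013,5.2,0.58,0.54,24.1,0,0,0.013,5.2,0.58,0.54,24.1,0,0,0.013,5.2,0.58,0.54,24.1,0,0,0.013,5.2])

```text
time: 18.45
position: [0.4803, -0.3211, -0.0136]
eef_rot: [0.998, -0.061, 0.0, 0.0]
wrist_force: [0.5, 0.0, 0.7]
finger_gap: 0.0519
```

```bash
python3 pk.py pics/p2.png; python3 st.py
```

```text
18.45 [ 0.4803 -0.3211 -0.0136] [[0.992, -0.122, 0.001], [-0.122, -0.992, -0.001], [0.001, 0.001, -1.0]] [-0.59  0.58  1.88 -0.    0.68  1.1 ]
0.75 [275.  42. 351. 459.]
0.61 [  1. 353.  35. 434.]
3 [  275    40    75   421 22639] ((502.95513916015625, -323.1524658203125), (22.463552474975586, 142.9783172607422), 82.89486694335938) 0.024884596305534204
axis deg 173.01801075691975
tool offset cm [ 2.28 -0.07 -2.45]
t 18.55 xr -43.63 yr -371.98 z -13.45 mm Fxr 0.15 Fyr 1.14 Fz 0.44 gap 0.0521 T [-0.048  0.025 -0.021]
```

Call:
send_rows(commands=[0,-0.05,0,0,0,0,4,0,-0.05,0,0,0,0,3,0,-0.05,0,0,0,0,2,0,-0.05,0,0,0,0,1.8,0,-0.05,0,0,0,0,1.8,0,-0.05,0,0,0,0,1.8,0,-0.05,0,0,0,0,1.8,0,-0.05,-1,0,0,0,1.8,0,-0.05,-3,0,0,0,1.8,0,-0.05,-6,0,0,0,1.8,0,-0.05,-10,0,0,0,1.8,0,-0.05,-14,0,0,0,1.8,0,-0.05,-18,0,0,0,1.8,0,-0.05,-21,0,0,0,1.8,0,-0.05,-21,0,0,0,1.8,0,-0.05,-21,0,0,0,1.8], newtons=35)

```text
time: 20.15
position: [0.4799, -0.3203, 0.1965]
eef_rot: [0.998, -0.061, 0.001, 0.0]
wrist_force: [-0.9, -0.4, -1.7]
finger_gap: 0.021
```

```bash
cat > held.py <<'E'
from h import *
import sys
o=sensors.get_obs(); f=grab_frame('wrist'); im=f['pixels'].astype(int); P=cloud(f,o); Rm=R.from_quat(o['eef_rot']).as_matrix()
T=(P-o['position'])@Rm*1000
m=((im[...,2]-im[...,0]>50)&(abs(T[...,1])<30)&(T[...,0]>5)&(T[...,0]<120)&(T[...,2]>-60)&(T[...,2]<10))
p=T[m]; n=p[p[:,0]>62]; b=p[p[:,0]<55]
print('tip x %.1f'%np.percentile(p[:,0],99.5))
for a,bb in ((12,30),(30,50),(63,75),(75,95)):
    s=p[(p[:,0]>a)&(p[:,0]<bb)]
    if len(s)>10: print((a,bb),len(s),'y %.1f..%.1f mid %.2f'%(*np.percentile(s[:,1],[2,98]),np.percentile(s[:,1],[2,98]).mean()),'ztop %.1f'%np.percentile(s[:,2],3))
print(o['position'],np.degrees(np.arctan2(Rm[1,0],Rm[0,0])),o['finger_gap'],o['wrist_force'],o['q'].round(2))
if len(sys.argv)>1: cv2.imwrite(sys.argv[1],f['pixels'])
E
python3 held.py pics/p3.png
```

```text
tip x 93.9
(12, 30) 3352 y -9.6..10.8 mid 0.56 ztop -37.0
(30, 50) 4333 y -9.7..11.0 mid 0.65 ztop -37.3
(63, 75) 1301 y -4.1..5.4 mid 0.67 ztop -31.0
(75, 95) 2484 y -4.4..5.7 mid 0.65 ztop -31.6
[ 0.47988323 -0.32034919  0.19648492] -7.03723623600581 0.021020669956496582 [-0.92233258 -0.41304256 -1.73215651] [-0.59  0.29  1.75  0.    1.09  1.1 ]
```

The pirk is held: gap 21 mm, parallel, axis 26 mm above the reported TCP, middle at about -1 mm along tool x. I'll carry it to above the forks.

Call:
send_rows(commands=[0.2,-1.5,0,0,0,-0.06,1.8,0.6,-4.0,0,0,0,-0.16,1.8,1.1,-7.5,0,0,0,-0.29,1.8,1.6,-11,0,0,0,-0.42,1.8,2.1,-14.5,0,0,0,-0.55,1.8,2.7,-18,0,0,0,-0.68,1.8,3.3,-21.5,0,0,0,-0.81,1.8,3.9,-25,0,0,0,-0.94,1.8,4.4,-28.5,0,0,0,-1.07,1.8,4.9,-32,0,0,0,-1.2,1.8,5.3,-35.3,0,0,0,-1.32,1.8,5.7,-37.8,0,0,0,-1.42,1.8,6.0,-39.4,0,0,0,-1.5,1.8,6.08,-39.9,1,0,0,-1.528,1.8,6.08,-39.9,3,0,0,-1.528,1.8,6.08,-39.9,4.5,0,0,-1.528,1.8,6.08,-39.9,5.0,0,0,-1.528,1.8,6.08,-39.9,5.0,0,0,-1.528,1.8,6.08,-39.9,5.0,0,0,-1.528,1.8])

```text
time: 22.1
position: [0.5892, 0.0679, 0.1459]
eef_rot: [0.763, 0.646, 0.0, 0.0]
wrist_force: [-0.1, -0.7, -1.1]
finger_gap: 0.0212
```

```bash
python3 held.py pics/p4.png; python3 st.py; python3 - <<'E'
from h import *
o=sensors.get_obs(); f=grab_frame('wrist'); P=cloud(f,o); d=P[...,:2]-[.5847,.0385]
L=np.dstack([d@[.9863,-.1649],d@[.1649,.9863],P[...,2]])*1000
q=L[(L[...,2]>97)&(L[...,2]<112)&(abs(L[...,0])<20)&(L[...,1]>85)&(L[...,1]<115)]
print(len(q)); print(cv2.minAreaRect(q[:,:2].astype(np.float32)),np.percentile(q[:,0],[1,99]))
E
```

```text
tip x 92.9
(12, 30) 3384 y -9.9..10.4 mid 0.25 ztop -37.1
(30, 50) 4351 y -10.1..10.6 mid 0.27 ztop -37.3
(63, 75) 1307 y -4.4..5.0 mid 0.28 ztop -30.9
(75, 95) 2359 y -4.8..5.3 mid 0.28 ztop -31.6
[0.58921034 0.06785643 0.14585144] 80.46425544546534 0.021161506526515998 [-0.14375884 -0.74079918 -1.13373792] [ 0.11  0.37  1.76 -0.    1.    0.28]
t 22.15 xr -0.11 yr 29.86 z 146.27 mm Fxr 0.60 Fyr -0.35 Fz -0.46 gap 0.0211 T [-0.004 -0.046  0.01 ]
471
((0.06320571899414062, 102.69407653808594), (4.801694869995117, 33.37174987792969), 89.9811019897461) [-16.52389726  16.65456701]
```

View pics/p4.png

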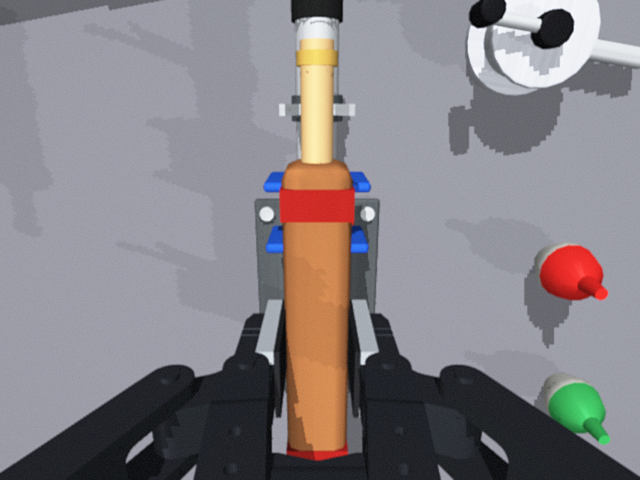

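The picture shows the pirk centred over the tube, with the neck at (316,110) lined up with the sliding fork's slot at (316,108). I'll lower it.

Call:
send_rows(commands=[0,0,1,0,0,0,1.8,0,0,2.5,0,0,0,1.8,0,0,4,0,0,0,1.8,0,0,5,0,0,0,1.8,0,0,6,0,0,0,1.8,0,0,6.7,0,0,0,1.8,0,0,7.2,0,0,0,1.8,0,0,7.6,0,0,0,1.8,0,0,7.9,0,0,0,1.8,0,0,7.9,0,0,0,1.8,0,0,7.9,0,0,0,1.8])

```text
time: 23.3
position: [0.5893, 0.0683, 0.0669]
eef_rot: [0.763, 0.646, 0.0, 0.0]
wrist_force: [0.3, 0.4, -1.1]
finger_gap: 0.0214
```

```bash
python3 st.py; python3 held.py
```

```text
t 23.3 xr -0.42 yr 30.11 z 66.95 mm Fxr 0.21 Fyr 0.39 Fz -1.14 gap 0.0214 T [ 0.014 -0.012 -0.016]
tip x 92.9
(12, 30) 3555 y -9.7..20.5 mid 5.42 ztop -37.1
(30, 50) 4308 y -10.0..10.6 mid 0.27 ztop -37.3
(63, 75) 1301 y -4.4..5.0 mid 0.28 ztop -30.9
(75, 95) 2337 y -4.8..5.3 mid 0.27 ztop -31.6
[0.58925199 0.06826762 0.0669469 ] 80.51170535325936 0.021383377826917252 [ 0.27564934  0.35326022 -1.14088876] [0.11 0.47 1.82 0.   0.85 0.28]
```

Call:
send_rows(commands=[0,0,0.1,0,0,0,1.8,0,0,0.2,0,0,0,1.8,0,0,0.3,0,0,0,1.8,0,0,0.35,0,0,0,1.8,0,0,0.35,0,0,0,1.8,0,0,0.35,0,0,0,1.8])

```text
time: 23.95
position: [0.5894, 0.0683, 0.0647]
eef_rot: [0.763, 0.646, 0.0, 0.0]
wrist_force: [-4.3, 0.3, 14.6]
finger_gap: 0.0214
```

```bash
python3 st.py; python3 held.py
```

```text
t 23.95 xr -0.26 yr 30.18 z 64.73 mm Fxr -4.28 Fyr -0.40 Fz 14.56 gap 0.0214 T [-0.099  0.795  0.002]
tip x 92.9
(12, 30) 3566 y -9.7..20.6 mid 5.43 ztop -37.1
(30, 50) 4338 y -10.0..10.6 mid 0.29 ztop -37.3
(63, 75) 1283 y -4.4..4.7 mid 0.16 ztop -31.0
(75, 95) 2342 y -4.8..5.1 mid 0.16 ztop -31.7
[0.58941949 0.0683105  0.06473103] 80.51302601923683 0.021409872919786556 [-4.28539321  0.30929574 14.56267962] [0.11 0.48 1.82 0.   0.85 0.28]
```

Bottomed out: Fz is 14.6 N with the axis at about 90.9 mm. I'll ease off, open, and rise.

Call:
send_rows(commands=[0,0,-0.1,0,0,0,1.8,0,0,-0.15,0,0,0,1.8,0,0,-0.15,0,0,0,2.6,0,0,-0.15,0,0,0,3.4,0,0,-0.15,0,0,0,4.4,0,0,-0.15,0,0,0,5,0,0,-0.15,0,0,0,5,0,0,-0.15,0,0,0,5,0,0,-1,0,0,0,5,0,0,-3,0,0,0,5,0,0,-6,0,0,0,5,0,0,-10,0,0,0,5,0,0,-14,0,0,0,5,0,0,-18,0,0,0,5,0,0,-18,0,0,0,5,0,0,-18,0,0,0,5])

```text
time: 25.6
position: [0.5895, 0.0683, 0.2447]
eef_rot: [0.763, 0.646, 0.001, 0.001]
wrist_force: [-0.5, 0.3, -0.8]
finger_gap: 0.0498
```

```bash
python3 - <<'E'
from h import *
o=sensors.get_obs(); f=grab_frame('wrist'); im=f['pixels'].astype(int); P=cloud(f,o); d=P[...,:2]-[.5847,.0385]
L=np.dstack([d@[.9863,-.1649],d@[.1649,.9863],P[...,2]])*1000
cv2.imwrite('pics/e1.png',f['pixels'])
m=(im[...,2]-im[...,0]>50)&(abs(L[...,0])<20)&(L[...,1]<150)&(L[...,1]>-80)&(L[...,2]>75)
p=L[m]; print('y range',np.percentile(p[:,1],[.5,99.5]).round(1))
for a,b in ((-62,-50),(-48,-38),(-25,0),(0,30),(30,60),(60,85),(90,100),(105,118)):
    s=p[(p[:,1]>a)&(p[:,1]<b)]
    if len(s)>5: print((a,b),len(s),'x mid %.1f'%np.percentile(s[:,0],[3,97]).mean(),'ztop %.1f'%np.percentile(s[:,2],90))
q=L[(L[...,2]>102)&(L[...,2]<112)&(abs(L[...,0])<20)&(L[...,1]>85)&(L[...,1]<120)]
print('slfork',cv2.minAreaRect(q[:,:2].astype(np.float32)))
rd=L[(im[...,2]-im[...,0]>80)&(im[...,2]-im[...,1]>80)&(L[...,0]<35)&(L[...,0]>10)&(L[...,1]<60)&(L[...,1]>20)&(L[...,2]>40)&(L[...,2]<70)]; print('button red',len(rd),np.percentile(rd,[5,50,95],axis=0).round(1).tolist() if len(rd) else '')
s=grab_frame('scene'); c=s['pixels'][190:300,290:430]; cv2.imwrite('pics/e2.png',np.vstack([cv2.resize(c,(560,440),interpolation=cv2.INTER_CUBIC)]))
E
python3 st.py
```

```text
y range [-63.4 121.9]
(-62, -50) 186 x mid 0.1 ztop 96.2
(-48, -38) 138 x mid -0.1 ztop 95.6
(-25, 0) 893 x mid -0.1 ztop 102.2
(0, 30) 1083 x mid -0.1 ztop 101.9
(30, 60) 1167 x mid -0.1 ztop 102.1
(60, 85) 1092 x mid -0.1 ztop 102.2
(90, 100) 210 x mid -0.1 ztop 95.6
(105, 118) 285 x mid -0.1 ztop 96.2
slfork ((0.2133617401123047, 102.725830078125), (33.39474868774414, 4.557389259338379), 0.024612076580524445)
button red 115 [[17.4, 36.3, 56.8], [19.7, 43.4, 58.2], [21.5, 50.5, 59.3]]
t 25.7 xr -1.37 yr 29.85 z 242.38 mm Fxr -0.25 Fyr 0.58 Fz 0.07 gap 0.0497 T [0.005 0.036 0.009]
```

View pics/e1.png

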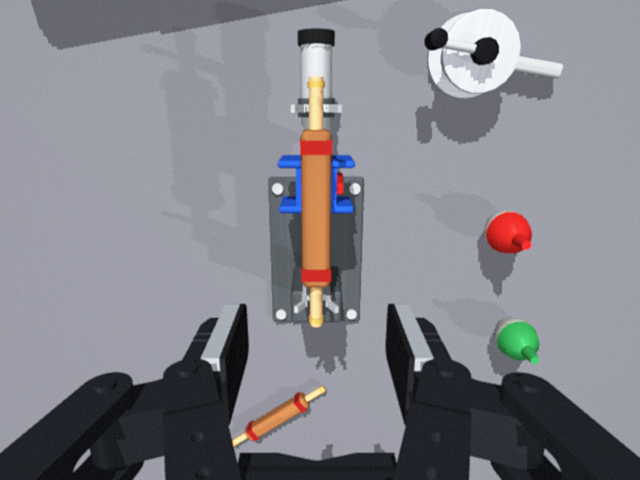

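View pics/e2.png

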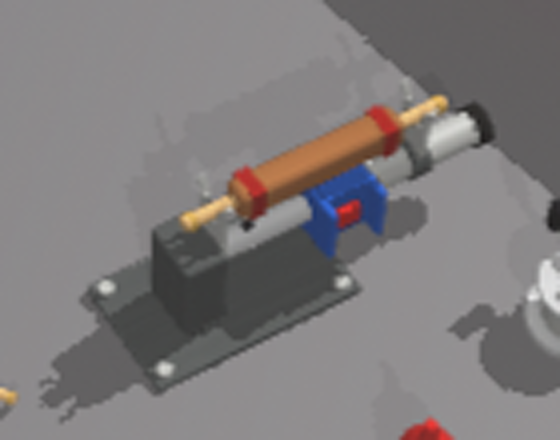

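Both necks are down in the slots (tops at 95.6 mm at each fork, level, x≈0), the button is out, and the gripper is clear. Handing in.

```bash
python3 -c "
from cell import ticket; print(ticket.close_job())"
```

```text
the job is handed in; nothing more can be done
None
```

The rack is widened to its next hole, and the largest pirk lies in both fork slots. I handed the job in at about 26 s.

- **Widening:** I pressed the button flush at about 9.5 N and slid the sleeve to about 29 mm of travel. I then released the button onto the tube and felt onward in 2 mm steps. It snapped out at about 42.9 mm.
- **Placing:** I gripped the 189 mm bar, lowered it until it touched bottom at about 15 N, eased off, let go and rose clear.

**Last checks**
- **Travel:** the sliding fork is still at about 42.8 mm.
- **Button:** it reads the same as when out at the start.
- **Pirk:** it lies level. The neck tops read 95.6 mm at both forks (95 expected; the camera reads about 1 mm high), and it is centred in x to about 0.1 mm.
- **Robot and bystanders:** the gripper is about 14 cm above the pirk and touching nothing. The bystanders in view in the last two pictures look unmoved. I did not check the others.

**What disagreed:** the real fingertips end about 20 mm behind the reported TCP. Because of this, my first press landed on the button's top edge, with about 5 N upward. I lifted off, came down 20 mm lower and pressed it properly. The button showed no sign of damage.

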